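# Set out the furniture-leg samples by height

## Robot

A 6-joint arm with a two-finger parallel gripper is mounted at the origin on the work surface. World frame = base frame: x ahead of the robot, y to its left, z up, the work surface at z = 0. Lengths are in m, angles in rad, forces in N, time in s.
With the tool pointing down it reaches from about 0.275 to 0.825 m from the base axis. Payload 4.9 kg.
Tool frame: the origin (TCP) lies midway between the tips of the shut fingers; the grasp point (between the pads) lies 19 mm behind it (grip_point_offset is the distance from the TCP to the grasp point, in m); z points along the fingers, y is the line along which they close (so a half turn about z gives the same grasp; the last joint's range is limited). The gripper opens to 85 mm and grips with 20 to 120 N. Pads are 22 mm wide; open, the fingers measure 114 mm over their backs; the gripper's body (76 mm by 85 mm) begins 54 mm behind the grasp point. The pads swing forward as they close: fully open they stand 13 mm farther back than shut.
Start: joints at [-1.326, 0.326, -0.193, 1.052, 0, 1.437], TCP at [0.203, -0.511, 0.231] pointing down, gripper open.
Joint ranges: [-2.65, 2.65], [-0.97, 1.79], [-1.3, 1.35], [-1.93, 2.1], [-1.47, 1.37], [-3.14, 3.14]. Speed limits (rad/s): [2.57, 2.57, 3.14, 3.14, 3.14, 3.14].

## Interface

Orientations are given as a rotation vector (axis times angle).
In Python, from cell import * gives the robot as it stands. Calls block until the motion is done:
- movep(position, orientation): joint-space move of the TCP to a pose.
- move_l(position, velocity=0.15, rot=None, until_force=None): straight line of the TCP; rot=None keeps the orientation; velocity is the mean speed in m/s. With until_force (N) it stops when the force on the tool has changed by that much, and returns True; else False.
- set_joints(angles): joint-space move.
- let_go() and grab(newtons=None): open the fingers fully, or close them until they stop; newtons is the grip in N (None keeps the last).
- sleep(seconds).
- ik(position, orientation): joint angles nearest the present ones, or None.
- get_state(): the state.
- grab_frame(name): name is "scene" or "top" or "wrist"; returns a dict with "img" (400x640x3 uint8, red, green, blue), "fx", "fy", "cx", "cy" (pixels), "cam_to_world" (4x4, takes a point from camera to world coordinates); the wrist camera has in their place "T_tool_cam" (4x4, takes a point from camera to tool coordinates, whose origin is the TCP and whose axes are the flange's). Camera axes: x right, y down, z forward; pixel columns grow to the right and rows downward; lengths in m; the calibration is good to about 2 mm. A picture is of the moment at which its call begins: read the wrist's pose just before it. There is no depth.
A pose or a line that the arm cannot do raises MotionError and nothing moves.
- sign_off(): hands the job in; it is judged then, once.
Trained networks look in the newest picture that a camera, given by its name, has taken for a name from the list of things; names that differ only in an ending like _2 or _b are one class to them, and where a whole thing is asked for, a point or a joint stands for the part that bears it (a point fixed in the world has none). Each returns a list of dicts, best first, with "score" (0 to 1); they miss things now and then, are a little off and sometimes report something else, mostly with a low value. They report only what shows in the picture. A call takes as long as a camera call. They do not tell look-alikes from the thing itself.
- spot_in(camera, name): "centre" ([column, row] in pixels, amid what is visible of it).
- silhouettes(camera, name): "mask" (400x640 bool, what is visible of it) and "centre" ([column, row] in pixels, amid what is visible of it).
- tip_of(camera, name): "centre" ([column, row] in pixels: a listed point, or the origin of a listed thing).
The state is a dict: "clock": time; "q": joint angles; "joint_velocities": joint speeds; "tau": joint torques, N m; "position": TCP position; "eef_rot": TCP orientation; "contact_force": force on the tool from outside, world axes, zero at the start; "wrist_torque": the same for the moment, N m; "finger_gap": opening from 0.0 (shut) to 1.0 (fully open); "grasp_force": force on a finger pad.
Only numpy, scipy, OpenCV 4.12 (cv2) and the standard library are available. Lean on these libraries where they do the work, as an engineer would, in place of code of your own. Each camera call takes 0.05 s, during which the arm holds its last target. There are 200 camera calls.

## Task

Stand the four black furniture legs upright in a row on the white sample board in order of height, one in the middle of each printed disc: the shortest next to the blue block, rising to the tallest next to the yellow block. Let go of them all, and do not shift or knock over the orange flask or the green tape roll.

Things in the scene. Friction and masses are not known exactly. Their poses are not given: they have to be found in the camera images.
- leg50: Loose black plastic furniture leg, the shortest of four alike but for height, 50 mm tall. It stands upright on a round foot 44 mm across and 6 mm thick; above the foot a plain round column 30 mm across, finely ribbed, runs to the flat top, which has a small steel dot. Origin: centre of the foot's underside; z up along the column. 20 to 70 g.
- leg65: Loose black plastic furniture leg, the second shortest of four alike but for height, 65 mm tall. It stands upright on a round foot 44 mm across and 6 mm thick; above the foot a plain round column 30 mm across, finely ribbed, runs to the flat top, which has a small steel dot. Origin: centre of the foot's underside; z up along the column. 20 to 70 g.
- leg80: Loose black plastic furniture leg, the second tallest of four alike but for height, 80 mm tall. It stands upright on a round foot 44 mm across and 6 mm thick; above the foot a plain round column 30 mm across, finely ribbed, runs to the flat top, which has a small steel dot. Origin: centre of the foot's underside; z up along the column. 20 to 70 g.
- leg95: Loose black plastic furniture leg, the tallest of four alike but for height, 95 mm tall. It stands upright on a round foot 44 mm across and 6 mm thick; above the foot a plain round column 30 mm across, finely ribbed, runs to the flat top, which has a small steel dot. Origin: centre of the foot's underside; z up along the column. 20 to 70 g.
- board: White sample board fixed to the bench, 90 mm (its x) by 370 mm (its y) and 6 mm thick, with four flat pale grey discs 66 mm across with dark rims, printed in one row along its y axis, at y = -135, -45, +45 and +135 mm, x = 0. Origin: centre of the board's underside, on the bench; its top is at z = 6 mm.
- blue_block: Fixed blue block, 60 x 24 mm and 16 mm high, on the bench just off one end of the board (202 mm from the board's centre along its y axis, at either its +y or its -y end). Marks the end for the shortest leg. Origin: centre of its underside.
- yellow_block: Fixed yellow block, same size as the blue one, at the other end of the board. Marks the end for the tallest leg. Origin: centre of its underside.
- flask: Orange drinking flask with a black cap, a loose bystander, 68 mm across and 200 mm tall, standing to the right (-y) of the board. Origin: centre of its underside.
- tape_roll: Green ring of tape lying flat among the legs, a loose bystander, 52 mm across and 20 mm high. Origin: centre of its underside.
There are look-alikes about, which are no part of the job. Leave any purple look-alike of the leg80 alone. Leave any brown look-alike of the leg50 alone.

How it is judged:
At the end, for the whole second after the job is handed in: The legs stand on the board in height order from the blue block to the yellow block, each upright (within 0.1 rad), its foot flat on the board (4 mm) and within 12 mm of its disc's centre both along and across the board, released and at rest (((y of blue_block in the frame of board above 0 m and y of leg50 in the frame of board between 0.123 and 0.147 m and y of leg65 in the frame of board between 0.033 and 0.057 m and y of leg80 in the frame of board between -0.057 and -0.033 m and y of leg95 in the frame of board between -0.147 and -0.123 m) or (y of blue_block in the frame of board below 0 m and y of leg50 in the frame of board between -0.147 and -0.123 m and y of leg65 in the frame of board between -0.057 and -0.033 m and y of leg80 in the frame of board between 0.033 and 0.057 m and y of leg95 in the frame of board between 0.123 and 0.147 m)) and x of leg50 in the frame of board between -0.012 and 0.012 m and z of leg50 in the frame of board between 0.002 and 0.01 m and angle between each of leg50, leg65, leg80, leg95's own z axis and vertical below 0.1 rad and linear speed of each of leg50, leg65, leg80, leg95 below 0.02 m/s and contact force between each of leg50, leg65, leg80, leg95 and the fingers below 0.05 N and x of leg65 in the frame of board between -0.012 and 0.012 m and z of leg65 in the frame of board between 0.002 and 0.01 m and x of leg80 in the frame of board between -0.012 and 0.012 m and z of leg80 in the frame of board between 0.002 and 0.01 m and x of leg95 in the frame of board between -0.012 and 0.012 m and z of leg95 in the frame of board between 0.002 and 0.01 m); the robot touches nothing.
It fails at once if the orange flask is shifted more than 30 mm or tipped over (distance of flask from where it was at the start of the episode above 0.03 m or angle between flask's own z axis and vertical above 0.5 rad).
It fails at once if the green tape roll is shifted more than 30 mm or tipped over (distance of tape_roll from where it was at the start of the episode above 0.03 m or angle between tape_roll's own z axis and vertical above 0.5 rad).
It also fails if it takes over 93 s, if anything falls off the work surface, if the arm or the gripper's body presses on something with over 40 N, if the wrist force passes 120 N, or if a joint passes its speed limit or range.

## Working session

There is one attempt and no reset: what is moved stays moved. The work goes in short steps, each a Python script; the robot and the scene stay as the last script left them, time stands still between calls to the robot, and variables do not carry over. Pictures are saved under pics/ and viewed, at most 14 in all, crops included, and the job is handed in when it is done.

```bash
mkdir -p pics
python3 - <<'E'
from cell import *
import cv2, numpy as np
for n in ("top","scene"):
    f=grab_frame(n); cv2.imwrite(f"pics/{n}0.png",f["img"][:,:,::-1])
    print(n,f["fx"],f["fy"],f["cx"],f["cy"],np.round(f["cam_to_world"],4).tolist())
    for k in ("leg50","leg65","leg80","leg95","board","blue_block","yellow_block","flask","tape_roll"):
        print(k,[(round(d["score"],2),np.round(d["centre"]).tolist()) for d in tip_of(n,k)])
s=get_state(); print(s["clock"],s["position"],s["eef_rot"],s["finger_gap"])
E
```

```text
top 384.23006340289953 384.23006340289953 326.9359052355123 203.3055267344158 [[-0.0082, -0.9884, 0.1515, 0.3378], [-0.9997, 0.0044, -0.0255, -0.0159], [0.0245, -0.1517, -0.9881, 1.1699], [0.0, 0.0, 0.0, 1.0]]
leg50 [(0.8, [222.0, 234.0]), (0.72, [189.0, 228.0]), (0.68, [351.0, 268.0]), (0.62, [355.0, 230.0]), (0.61, [273.0, 221.0]), (0.49, [409.0, 224.0])]
leg65 [(0.8, [222.0, 234.0]), (0.72, [189.0, 228.0]), (0.68, [351.0, 268.0]), (0.62, [355.0, 230.0]), (0.61, [273.0, 221.0]), (0.49, [409.0, 224.0])]
leg80 [(0.8, [222.0, 234.0]), (0.72, [189.0, 228.0]), (0.68, [351.0, 268.0]), (0.62, [355.0, 230.0]), (0.61, [273.0, 221.0]), (0.49, [409.0, 224.0])]
leg95 [(0.8, [222.0, 234.0]), (0.72, [189.0, 228.0]), (0.68, [351.0, 268.0]), (0.62, [355.0, 230.0]), (0.61, [273.0, 221.0]), (0.49, [409.0, 224.0])]
board [(0.93, [314.0, 171.0])]
blue_block [(0.69, [253.0, 176.0]), (0.68, [379.0, 163.0])]
yellow_block [(0.61, [251.0, 176.0]), (0.16, [441.0, 177.0])]
flask [(0.79, [444.0, 181.0])]
tape_roll [(0.66, [314.0, 226.0])]
scene 367.79333718639816 367.79333718639816 323.68898822358847 197.3220
[... 369 characters left out ...]
 (0.62, [499.0, 226.0]), (0.59, [319.0, 163.0]), (0.58, [462.0, 215.0])]
leg80 [(0.85, [302.0, 180.0]), (0.82, [394.0, 203.0]), (0.73, [242.0, 173.0]), (0.62, [499.0, 226.0]), (0.59, [319.0, 163.0]), (0.58, [462.0, 215.0])]
leg95 [(0.85, [302.0, 180.0]), (0.82, [394.0, 203.0]), (0.73, [242.0, 173.0]), (0.62, [499.0, 226.0]), (0.59, [319.0, 163.0]), (0.58, [462.0, 215.0])]
board [(0.56, [319.0, 239.0]), (0.43, [395.0, 208.0])]
blue_block [(0.83, [235.0, 225.0])]
yellow_block [(0.7, [406.0, 256.0])]
flask [(0.83, [175.0, 193.0]), (0.15, [464.0, 216.0])]
tape_roll [(0.66, [347.0, 192.0])]
1.0 [ 0.20339555 -0.51102268  0.23130105] [3.08540016e+00 5.91419133e-01 2.60603008e-05] 0.9984278754067493
```

```bash
ls; ls pics
```

```text
pics
scene0.png
top0.png
```

View pics/top0.png

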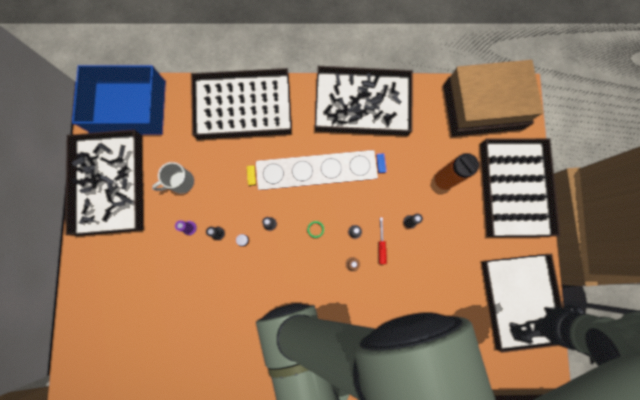

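View pics/scene0.png

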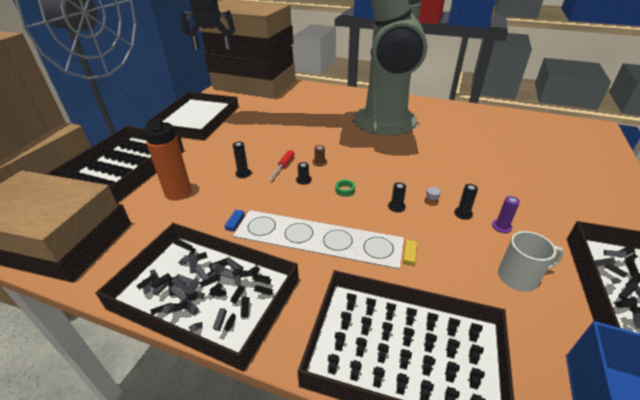

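The top view shows the board with blue at its right end (381,162) and yellow at its left (251,175). The black legs stand at about (412,220), (355,231), (269,223) and (216,232). Purple is at (186,227), brown at (353,264), a grey cap at (242,240) and a screwdriver at (382,240). In the scene view the legs are at (242,173), (303,180), (398,208) and (466,215), and the leg heights visibly differ.

Next I'll fit the poses and heights from the masks.

```bash
cat > h.py <<'E'
from cell import *
import cv2, numpy as np
from scipy.optimize import minimize
def proj(f,P,T=None):
    M=np.linalg.inv(f["cam_to_world"] if T is None else T); c=np.c_[P,np.ones(len(P))]@M.T
    return np.c_[f["fx"]*c[:,0]/c[:,2]+f["cx"],f["fy"]*c[:,1]/c[:,2]+f["cy"]]
def toplane(f,uv,z,T=None):
    T=f["cam_to_world"] if T is None else T
    d=T[:3,:3]@[(uv[0]-f["cx"])/f["fx"],(uv[1]-f["cy"])/f["fy"],1]
    return T[:3,3]+d*(z-T[2,3])/d[2]
A=np.linspace(0,2*np.pi,40)
def ring(x,y,r,z): return np.c_[x+r*np.cos(A),y+r*np.sin(A),0*A+z]
def render(f,x,y,h,T=None):
    m=np.zeros((400,640),np.uint8); S=16
    for r,z0,z1 in ((.022,0,.006),(.015,0,h)):
        hu=cv2.convexHull(proj(f,np.r_[ring(x,y,r,z0),ring(x,y,r,z1)],T).astype(np.float32))
        cv2.fillConvexPoly(m,np.round(hu*S).astype(np.int32),255,cv2.LINE_AA,4)
    return m/255.
def toolT(s):
    T=np.eye(4); T[:3,:3]=cv2.Rodrigues(np.array(s["eef_rot"]))[0]; T[:3,3]=s["position"]; return T
E
python3 - <<'E'
from h import *
fr={};ms={}
for n in("scene","top"):
    fr[n]=grab_frame(n); ms[n]=silhouettes(n,"leg80"); print(n,[(round(d["score"],2),np.round(d["centre"]).tolist(),int(d["mask"].sum())) for d in ms[n]])
for d in ms["scene"]:
    v,u=np.nonzero(d["mask"]); b=(u.mean(),v.max()-4)
    p=toplane(fr["scene"],b,0)[:2]
    cost=lambda q:np.abs(render(fr["scene"],*q)-d["mask"]).sum()
    best=min((minimize(cost,[*p,h],method="Nelder-Mead",options=dict(initial_simplex=[[*p,h],[p[0]+.01,p[1],h],[p[0],p[1]+.01,h],[*p,h+.02]],xatol=1e-4,fatol=.1)) for h in(.05,.065,.08,.095)),key=lambda r:r.fun)
    col=fr["scene"]["img"][d["mask"]].mean(0)
    print(np.round(d["centre"]),"fit",np.round(best.x,4),"cost",round(best.fun),d["mask"].sum(),"rgb",col.round(), "top px",proj(fr["top"],np.array([[*best.x[:2],0]])).round())
# board discs from top
f=fr["top"]
for k in("board","blue_block","yellow_block","tape_roll","flask"):
    for d in silhouettes("top",k)[:2]:
        print(k,round(d["score"],2),np.round(d["centre"]),toplane(f,d["centre"],.006 if k=="board" else .016).round(4))
        if k=="board":
            r=cv2.minAreaRect(np.argwhere(d["mask"])[:,::-1].astype(np.float32)); print([toplane(f,c,.006)[:2].round(4) for c in cv2.boxPoints(r)],toplane(f,r[0],.006).round(4))
w=grab_frame("wrist"); print(w["fx"],w["cx"],w["cy"],w["T_tool_cam"].round(4).tolist())
E
```

```text
scene [(0.94, [239.0, 159.0], 459), (0.9, [505.0, 214.0], 625), (0.73, [302.0, 172.0], 276), (0.71, [467.0, 203.0], 586), (0.68, [398.0, 198.0], 432)]
top [(0.81, [184.0, 224.0], 245), (0.71, [412.0, 219.0], 213), (0.66, [218.0, 234.0], 220), (0.63, [354.0, 231.0], 153), (0.55, [272.0, 222.0], 160), (0.46, [351.0, 264.0], 151)]
[239. 159.] fit [ 0.4541 -0.3003  0.0914] cost 48 459 rgb [55. 46. 40.] top px [[410. 223.]]
[505. 214.] fit [0.4431 0.3749 0.0767] cost 49 625 rgb [ 92.  58. 102.] top px [[188. 228.]]
[302. 172.] fit [ 0.4249 -0.1302  0.0457] cost 43 276 rgb [59. 50. 45.] top px [[355. 233.]]
[467. 203.] fit [0.4264 0.2883 0.0788] cost 37 586 rgb [61. 51. 44.] top px [[217. 233.]]
[398. 198.] fit [0.4541 0.1312 0.0618] cost 36 432 rgb [59. 50. 44.] top px [[269. 224.]]
board 0.66 [313. 170.] [ 0.622  -0.0035  0.006 ]
[array([0.6546, 0.1768]), array([ 0.6862, -0.1962]), array([ 0.59  , -0.2014]), array([0.5599, 0.1672])] [ 0.6223 -0.0123  0.006 ]
blue_block 0.7 [379. 164.] [ 0.6362 -0.2093  0.016 ]
blue_block 0.33 [314. 172.] [ 0.612  -0.0082  0.016 ]
yellow_block 0.72 [252. 176.] [0.6002 0.1825 0.016 ]
tape_roll 0.58 [313. 220.] [ 0.4643 -0.002   0.016 ]
flask 0.92 [458. 171.] [ 0.6138 -0.4533  0.016 ]
356.27225647780733 317.3507499809194 202.2286690342451 [[-0.0003, -0.9617, -0.2743, 0.0703], [1.0, -0.0004, 0.0002, 0.0004], [-0.0003, -0.2743, 0.9617, -0.1416], [0.0, 0.0, 0.0, 1.0]]
```

```bash
cat >> h.py <<'E'
def R(phi): return np.pi*np.array([np.cos(phi/2),np.sin(phi/2),0])
def wrist():
    s=get_state(); f=grab_frame("wrist"); return f,toolT(s)@f["T_tool_cam"]
E
python3 - <<'E'
from h import *
s=get_state(); print(s["clock"])
movep([.5,0,.33],R(np.pi)); sleep(.3)
f,T=wrist(); np.savez("w1.npz",T=T,**{k:f[k] for k in("img","fx","fy","cx","cy")}); cv2.imwrite("pics/w1.png",f["img"][:,:,::-1])
print(get_state()["clock"],get_state()["position"],get_state()["q"].round(2) if hasattr(get_state()["q"],"round") else get_state()["q"])
for d in silhouettes("wrist","leg80"):
    v,u=np.nonzero(d["mask"]); 
    p=toplane(f,d["centre"],.03,T)[:2]
    best=min((minimize(lambda q:np.abs(render(f,*q,T)-d["mask"]).sum(),[*p,h],method="Nelder-Mead",options=dict(initial_simplex=[[*p,h],[p[0]+.01,p[1],h],[p[0],p[1]+.01,h],[*p,h+.02]],xatol=1e-4,fatol=.1)) for h in(.05,.065,.08,.095)),key=lambda r:r.fun)
    print(np.round(d["centre"]),round(d["score"],2),"fit",best.x.round(4),round(best.fun),d["mask"].sum(),f["img"][d["mask"]].mean(0).round())
for k in("board","tape_roll","blue_block","yellow_block"):
    for d in silhouettes("wrist",k)[:1]:
        z=.006 if k=="board" else .01
        print(k,round(d["score"],2),toplane(f,d["centre"],z,T).round(4))
        if k=="board":
            c=max(cv2.findContours(d["mask"].astype(np.uint8),0,2)[0],key=cv2.contourArea)[:,0]
            W=np.array([toplane(f,p,.006,T)[:2] for p in c]); r=cv2.minAreaRect((W*1000).astype(np.float32)); print(r)
# discs: ellipses within white area
g=cv2.cvtColor(f["img"],cv2.COLOR_RGB2GRAY)
th=cv2.adaptiveThreshold(g,255,0,0,15,-2)
H=cv2.findContours(255-th,cv2.RETR_LIST,cv2.CHAIN_APPROX_NONE)[0]+cv2.findContours(th,cv2.RETR_LIST,cv2.CHAIN_APPROX_NONE)[0]
for c in H:
    if len(c)>60:
        e=cv2.fitEllipse(c); 
        if .6<e[1][0]/e[1][1] and 30<e[1][1]<70: print("ell",np.round(e[0],1),np.round(e[1],1),toplane(f,e[0],.006,T)[:2].round(4))
E
```

```text
1.5
4.0 [ 5.00024329e-01 -3.25415209e-04  3.29941688e-01] [-0.15  0.18 -0.13  1.26 -0.   -0.15]
[ 67. 125.] 0.94 fit [ 0.4607 -0.2968  0.093 ] 108 2504 [27. 23. 21.]
[217.  16.] 0.92 fit [ 0.3326 -0.1179  0.0426] 53 1224 [75. 53. 38.]
[209.  98.] 0.89 fit [ 0.4312 -0.1285  0.0439] 73 1155 [50. 47. 46.]
[565.  96.] 0.79 fit [0.4297 0.2887 0.077 ] 116 2216 [27. 23. 23.]
[423. 121.] 0.76 fit [0.4583 0.1329 0.0556] 93 1206 [41. 38. 39.]
[614. 112.] 0.68 fit [0.4474 0.3758 0.0405] 120 1335 [47. 21. 57.]
board 0.96 [ 0.6185 -0.0034  0.006 ]
((624.7994384765625, -11.055709838867188), (92.73039245605469, 369.40087890625), 5.245083808898926)
tape_roll 0.63 [ 0.4432 -0.0277  0.01  ]
blue_block 0.83 [ 0.6473 -0.2154  0.01  ]
yellow_block 0.88 [0.6063 0.1853 0.01  ]
ell [294.6 352.5] [30.2 40.7] [ 0.8061 -0.0362]
ell [212.5 346.6] [27.3 45.3] [ 0.7951 -0.1621]
ell [277.7 246. ] [38.1 41.3] [ 0.6284 -0.0565]
ell [277.7 246. ] [44.2 47.7] [ 0.6284 -0.0566]
ell [341.3 240.5] [38.7 41.6] [0.6202 0.0329]
ell [309.1 242.7] [36.  56.3] [ 0.6235 -0.0123]
ell [341.  240.7] [44.6 49.1] [0.6205 0.0324]
ell
[... 332 characters left out ...]
7  16.2] [32.8 46.6] [ 0.3354 -0.1182]
ell [294.2 352.8] [28.8 38.4] [ 0.8065 -0.0367]
ell [215.9 250.4] [20.3 30.1] [ 0.635  -0.1442]
ell [277.7 246. ] [36.2 39.4] [ 0.6284 -0.0565]
ell [277.7 246. ] [46.1 49.5] [ 0.6284 -0.0566]
ell [341.3 240.5] [36.8 39.8] [0.6202 0.0329]
ell [309.1 242.5] [30.9 45.8] [ 0.6232 -0.0124]
ell [341.  240.6] [46.5 50.9] [0.6204 0.0324]
ell [405.5 235. ] [36.2 40.5] [0.612  0.1223]
ell [405.5 234.9] [46.2 50.8] [0.6119 0.1224]
ell [ 29.6 211.2] [24.5 37.6] [ 0.5766 -0.3946]
ell [214.9 100.2] [36.  43.5] [ 0.4309 -0.1292]
ell [215.  100.1] [48.6 55.7] [ 0.4307 -0.1291]
ell [484.1  80.2] [36.6 42. ] [0.4075 0.206 ]
ell [216.1  13. ] [46.7 59.7] [ 0.332  -0.1198]
```

View pics/w1.png

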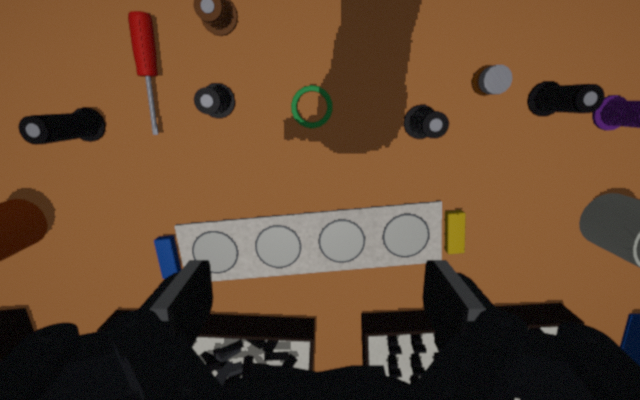

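The wrist view shows four discs at (215,250), (278,246), (341,241) and (405,235), with blue on the left end. The legs are at (60,127), (213,99), (427,121) and (565,97), the green roll is at (312,106), and the screwdriver lies between leg95 and leg50. The board pose is consistent between views, so I'll pick leg50 first.

```bash
cat >> h.py <<'E'
C=np.array([.6244,-.0118]); yaw=np.deg2rad(5.22); AX=np.array([-np.sin(yaw),np.cos(yaw)])
D=[C+AX*y for y in(-.135,-.045,.045,.135)]
LEG={50:(np.array([.429,-.129]),3*np.pi/4,D[0]),65:(np.array([.457,.132]),np.pi/2,D[1]),80:(np.array([.428,.2885]),np.pi/2,D[2]),95:(np.array([.4585,-.298]),np.pi/2,D[3])}
def tcpz(h): return h/1000-.018-.019
def locate(h,p,z0=0):
    """refine leg xy from the wrist camera; z0 = height it stands on"""
    f,T=wrist(); T=T.copy(); T[2,3]-=z0; H=h/1000
    e=proj(f,np.array([[*p,H/2]]),T)[0]
    ds=silhouettes("wrist",f"leg{h}")
    if not ds: print("none seen"); return p,f
    d=min(ds,key=lambda d:np.hypot(*(np.array(d["centre"])-e)))
    r=minimize(lambda q:np.abs(render(f,*q,H,T)-d["mask"]).sum(),p,method="Nelder-Mead",options=dict(initial_simplex=[p,p+[.008,0],p+[0,.008]],xatol=1e-4,fatol=.1))
    print(h,"fit",r.x.round(4),"prior",p.round(4),"resid",round(r.fun),"of",int(d["mask"].sum()),"score",round(d["score"],2))
    return r.x,f
def job(h):
    p,phi,t=LEG[h]; z=tcpz(h)
    movep([*p,.2],R(phi)); sleep(.2)
    q,f=locate(h,p); cv2.imwrite(f"pics/pick{h}.png",f["img"][:,:,::-1])
    if np.hypot(*(q-p))>.012: print("big correction, stop"); return
    move_l([*q,z],.12); grab(40); s=get_state(); print("gap",s["finger_gap"],"F",s["grasp_force"],s["clock"])
    move_l([*q,z+.13],.15)
    ph=np.pi/2+yaw
    movep([*t,z+.13],R(ph)); move_l([*t,z+.025],.12)
    print("contact",move_l([*t,z+.002],.03,until_force=4),get_state()["position"],"foot z expect",get_state()["position"][2]-z)
    let_go(); move_l([*t,max(z+.1,.2)],.15); sleep(.2)
    r,f=locate(h,t,.006); cv2.imwrite(f"pics/place{h}.png",f["img"][:,:,::-1]); print("placed err",(r-t).round(4),get_state()["clock"])
E
python3 -c "
from h import *
job(50)"
```

```text
50 fit [ 0.4311 -0.1268] prior [ 0.429 -0.129] resid 182 of 1717 score 0.69
gap 0.3363943325137113 F 39.36603784561157 7.625
contact True [ 0.63641649 -0.14613446  0.0188639 ] foot z expect 0.005863896968615289
50 fit [ 0.6376 -0.1458] prior [ 0.6367 -0.1462] resid 176 of 1815 score 0.67
placed err [0.001  0.0005] 13.3667
```

View pics/place50.png

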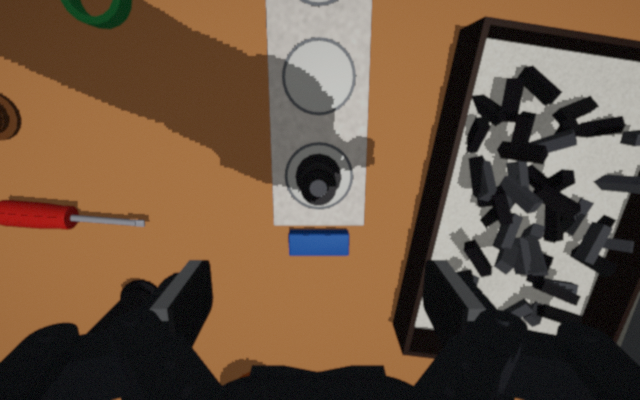

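```bash
python3 -c "
from h import *
job(65)"
```

```text
65 fit [0.4576 0.1313] prior [0.457 0.132] resid 97 of 2040 score 0.89
gap 0.3400248743759084 F 39.32654678821564 17.05
contact True [ 0.62823771 -0.05659124  0.03389046] foot z expect 0.005890456201851409
65 fit [ 0.6292 -0.0561] prior [ 0.6285 -0.0566] resid 123 of 2104 score 0.62
placed err [0.0007 0.0005] 22.85
```

The picture shows leg50 upright at (318,178), centred in the disc next to the blue block. The fit puts leg65 on target within 1 mm. On to leg80 and leg95.

```bash
python3 -c "
from h import *
job(80)"
```

```text
80 fit [0.4295 0.2873] prior [0.428  0.2885] resid 136 of 2275 score 0.77
gap 0.34383705069371007 F 39.91987109184265 26.6417
contact True [0.6196372  0.0329613  0.04884797] foot z expect 0.00584797396507445
80 fit [0.6206 0.0332] prior [0.6203 0.033 ] resid 168 of 2330 score 0.56
placed err [0.0003 0.0002] 32.5583
```

```bash
python3 -c "
from h import *
job(95)
movep([.45,0,.35],R(np.pi)); sleep(.4)
f,T=wrist(); cv2.imwrite('pics/end.png',f['img'][:,:,::-1])
for h in (50,65,80,95): locate(h,LEG[h][2],.006)
f=grab_frame('scene'); cv2.imwrite('pics/endscene.png',f['img'][:,:,::-1])
"
```

```text
95 fit [ 0.4604 -0.2972] prior [ 0.4585 -0.298 ] resid 146 of 2533 score 0.79
gap 0.3425678749418162 F 39.30837392807007 36.1167
contact True [0.61145849 0.1226052  0.06401399] foot z expect 0.006013987335422966
95 fit [0.6121 0.1229] prior [0.6121 0.1226] resid 150 of 2672 score 0.56
placed err [-0.0001  0.0003] 42.3667
50 fit [ 0.6354 -0.1405] prior [ 0.6367 -0.1462] resid 374 of 664 score 0.7
65 fit [ 0.6303 -0.0561] prior [ 0.6285 -0.0566] resid 131 of 1007 score 0.58
80 fit [0.6211 0.0332] prior [0.6203 0.033 ] resid 96 of 1191 score 0.97
95 fit [0.6117 0.1222] prior [0.6121 0.1226] resid 265 of 1280 score 0.63
```

View pics/end.png

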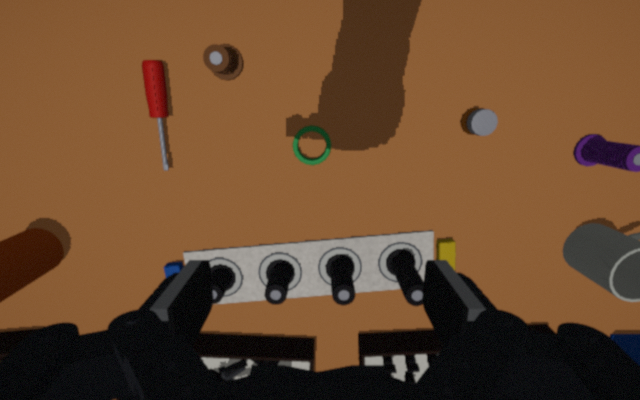

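View pics/endscene.png

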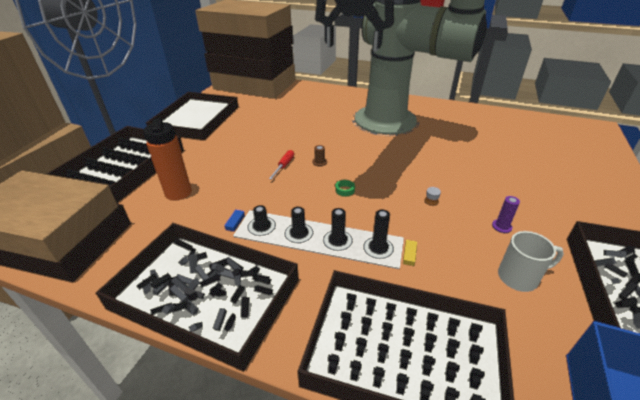

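Both pictures show the four legs upright and centred on their discs. In the scene view they rise from blue (261,218) to yellow (381,232). The flask (172,165) and tape roll (345,187) have not moved, and the gripper is clear and open. I'm handing in.

```bash
python3 -c "
from cell import *
print(sign_off())"
```

```text
the job is handed in; nothing more can be done
None
```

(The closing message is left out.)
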